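# Feed a beech strip into the strip guillotine and hold it for the cut

### The job

Take the beech strip of middle width from the cutting mat, feed it end-on through the window in the guillotine's clear guard until it has pushed the sprung ejector pin on the length stop fully home, and keep hold of it there: you finish still gripping the strip and pressing the pin home, because I will pull the lever for the cut. Leave the lever up and leave the other strips, propellers, bottles and jar where they are.

Things in the scene. Friction and masses are not known exactly. Their poses are not given: they have to be found in the camera images.
- strip_mid_center (a point): the strip to feed: plain beech, 180 long x 22 wide x 10 mm thick, about 28 g, flat on the cutting mat; the middle in width of three beech strips of equal length and thickness, side by side in any order. Point: its centre, half-way up; x along its length, y across its width, z up. Both ends are alike. 45 to 65 mm of it goes inside the guard: grip it across its width, behind its middle
- strip_narrow_center (a point): another beech strip, 180 x 12 x 10 mm, to be left alone; centre, axes as for the first
- strip_wide_center (a point): another beech strip, 180 x 34 x 10 mm, to be left alone; centre, axes as for the first
- cutting_mat: green cutting mat fixed to the bench, 280 (x) x 300 (y) x 3 mm thick; origin at the centre of its underside, on the bench
- guillotine: strip guillotine, fixed; origin on the bench under the window, x the feed direction. Grey cast base 150 mm wide (y), 36 mm high, from 22 mm before the window to 178 mm past it. Clear guard 116 mm wide, 95 mm high above the bench. Steel bed inside, 45 mm above the bench. Raised blade 31 mm past the window, over 25 mm above the bed; a low fence runs 2.5 mm outside the window's +y edge
- window (a point): centre of the feed window low in the guillotine's clear guard: a steel-framed rectangular opening 24 mm wide (y) x 12 mm high (z), 5 mm thick. x is the feed direction (into the machine), z up. The point lies at the outer face of the frame, 51 mm above the bench; the sill is level with the bed. In front of the frame a mouth flares out by 3 mm on all four sides over 6 mm
- ejector_face (a point): centre of the front face of the ejector pin's flat steel head (16 wide x 9 mm high), which stands out of the aluminium length stop (black clamp knob on top) on the bed behind the window, in line with it. x is the feed direction. At the start the face is 37 to 57 mm past the window's outer face; it can be pushed 8 mm farther
- ejector (a joint): travel of the ejector pin in m: 0 standing out, 0.008 fully home against the stop. Its spring pushes back with 2 N at the start of the travel and 5.2 N when home
- cut_lever (a joint): angle of the guillotine's cutting lever in rad: 0 raised (a spring keeps it up), up to 0.30 pulled down
- lever_grip (a point): middle of the black grip of the raised cutting lever, a 31 mm thick round grip 105 mm long; the lever crosses over the bed 31 mm past the window, rising towards the +y side of the window frame; where it crosses the feed line it is about 120 mm above the bench
- prop_brass_center (a point): brass ship's propeller with seven blades, 100 mm across, 31 mm high, lying flat, loose; centre, 10 mm up
- prop_grey_center (a point): grey primed propeller of the same form; centre, 10 mm up
- dropper_a_center (a point): dropper bottle of paint, 25 mm thick, 77 mm high, loose; point on its axis 31 mm up
- dropper_b_center (a point): dropper bottle of paint of the same form; point on its axis 31 mm up
- paint_jar_center (a point): small closed paint jar, 38 mm thick, 50 mm high, loose; point on its axis 25 mm up

How it is judged:
By the outcome, as a careful person would: the job done as asked, in the order asked, and still so for the second after the job is handed in, while the arm keeps its last pose, push and grip.
It also fails if it takes over 42 s, if anything falls off the work surface, if the arm or the gripper's body presses on something with over 40 N, if the wrist force passes 120 N, or if a joint passes its speed limit or range.

### The arm

A 7-joint arm with a two-finger parallel gripper is mounted at the origin on the work surface. World frame = base frame: x ahead of the robot, y to its left, z up, the work surface at z = 0. Lengths are in m, angles in rad, forces in N, time in s.
With the tool pointing down it reaches from about 0.425 to 0.925 m from the base axis. Payload 6.8 kg.
Tool frame: the origin (TCP) lies midway between the tips of the shut fingers; the grasp point (between the pads) lies 19 mm behind it; z points along the fingers, y is the direction in which the jaws open and shut (so a half turn about z gives the same grasp; the last joint's range is limited). The gripper opens to 85 mm and grips with 20 to 120 N. Pads are 22 mm wide; open, the fingers measure 114 mm over their backs; the gripper's body (76 mm by 85 mm) begins 54 mm behind the grasp point. The pads swing forward as they close: fully open they stand 13 mm farther back than shut.
Start: joints at [-1.284, 0.477, 0.022, 1.555, -0.011, 1.109, -0.083], TCP at [0.26, 0.623, 0.231] pointing down, gripper open.
Joint ranges: [-2.96, 2.96], [-0.34, 2.1], [-1.41, 1.46], [0.24, 2.44], [-1.37, 4.51], [0.17, 1.92], [-2.96, 2.96]. Speed limits (rad/s): [2.39, 2.39, 3.14, 3.14, 3.14, 3.14, 3.14].

### API

Orientations are given as a unit quaternion [x, y, z, w].
In Python, from plant import robot gives the robot as it stands.
- The arm moves only by the tool carry_out, never from a script. Its argument "increments" is a list of rows, each an object of numbers: "gripper": the finger opening in mm, from 0 to 85.4; "dx", "dy", "dz": the shift along the tool's x, y, z in mm; "yaw": the turn about the tool's z in degrees. A call has exactly 8 rows; each row shifts and turns the commanded pose from where the row before left it, along the tool's axes as they then stand; what a row does not reach is not made up. A row lasts 1/10 s, in which the tool goes at most 50 mm and 8.59 degrees, less where a joint would pass 70% of its speed; a pose out of reach is approached as far as the arm can. A call with a gripper value outside its range is refused whole. The fingers move at their own pace and stop on an object; the grip force is fixed at half the most. Time passes only in rows, so rows that do not move let the fingers close, or fill a call up. It gives the time, the measured TCP pose, the force and the opening at its end, in the units of the state.
- robot.read_state(): the state, without advancing time (a new reading comes with each control period).
- robot.grab_frame(name): name is "scene" or "top" or "wrist"; returns a dict with "pixels" (384x512x3 uint8, blue, green, red), "K" (3x3 intrinsics, pixels), "eye" and "rotation" of the camera in the world. Camera axes: x right, y down, z forward; pixel columns grow to the right and rows downward; lengths in m; the calibration is good to about 2 mm. A picture is of the moment at which its call begins. There is no depth.
- robot.close_job(): hands the job in, once; it reports no verdict.
The state is a dict: "time": time; "joint_pos": joint angles; "dq": joint speeds; "effort": joint torques, N m; "position": TCP position; "tcp_rot": TCP orientation; "force": force on the tool from outside, world axes, zero at the start; "moment": the same for the moment, N m; "finger_gap": finger opening in m.
Only numpy, scipy, OpenCV 4.12 (cv2) and the standard library are available. Lean on these libraries where they do the work, as an engineer would, in place of code of your own. Each camera call takes 0.05 s, during which the arm holds its last target.

## Working session

There is one attempt and no reset: what is moved stays moved. The work goes in short steps, Python scripts to look and compute and a tool call to move; the robot and the scene stay as the last step left them, time stands still between calls to the robot, and variables do not carry over. Pictures are saved under pics/ and viewed, and the job is handed in when it is done.

Besides the shell and the picture viewer there is one more tool, called after "Emit:" as name(argument=value, ...), one argument or row to a line, values as JSON. carry_out: Moves the arm, as the interface text tells. Its arguments: {"type":"object","properties":{"increments":{"type":"array"}},"required":["increments"]}

```bash
mkdir -p pics; ls; cat > h.py <<'E'
import numpy as np,cv2
from plant import robot
def grab(n,f):
    d=robot.grab_frame(n); cv2.imwrite('pics/'+f,np.array(d['pixels']))
    np.savez('pics/'+f[:-4]+'.npz',**{k:np.array(d[k]) for k in d})
    return d
def load(f): return np.load('pics/'+f+'.npz')
def ray(d,u,v):
    r=np.array(d['rotation'])@np.linalg.solve(np.array(d['K']),[u,v,1.]); return np.array(d['eye']),r
def onz(d,u,v,z):
    e,r=ray(d,u,v); return e+r*(z-e[2])/r[2]
def proj(d,p):
    c=np.array(d['rotation']).T@(np.array(p)-d['eye']); q=np.array(d['K'])@c; return q[:2]/q[2]
E
python3 - <<'E'
from h import *
s=robot.read_state(); print(s)
for n in ['scene','top','wrist']:
    d=grab(n,n+'0.png'); print(n,d['eye'],np.array(d['rotation']).round(3).tolist(),np.array(d['K']).round(1).tolist())
E
```

```text
pics
{'time': 0.0, 'joint_pos': array([-1.28409384,  0.47783199,  0.02235501,  1.5564655 , -0.01148054,
        1.10932019, -0.08310944]), 'dq': array([-0.00137883,  0.00091409,  0.00023088, -0.00028971, -0.00202327,
        0.00041609,  0.00045447]), 'effort': array([ 7.23939247e-04, -5.96455371e+01,  1.60813451e+00, -2.81186950e+01,
        1.24637739e-02,  9.44473461e-03,  1.08074795e-05]), 'position': array([0.25941787, 0.62250064, 0.23029873]), 'tcp_rot': array([ 1.96118125e-01,  9.80579819e-01, -9.42651552e-04, -1.03415684e-04]), 'force': array([ 0.31905118, -0.72665163,  0.41911733]), 'moment': array([-0.02198313,  0.06739374, -0.02936405]), 'finger_gap': 0.0853406433345097}
scene [ 0.9483362  -0.61959814  0.77112941] [0.878, 0.21, -0.093, -0.42] [[466.1, 0.0, 252.9], [0.0, 466.1, 187.8], [0.0, 0.0, 1.0]]
top [0.42028936 0.13171104 1.49343528] [0.714, -0.697, 0.045, -0.044] [[496.1, 0.0, 255.1], [0.0, 496.1, 191.2], [0.0, 0.0, 1.0]]
wrist [0.19228538 0.65070666 0.37289309] [0.823, 0.549, 0.079, 0.121] [[301.3, 0.0, 253.6], [0.0, 301.3, 192.2], [0.0, 0.0, 1.0]]
```

```bash
python3 - <<'E'
s=open('h.py').read()
s=s.replace("import numpy as np,cv2","import numpy as np,cv2\nfrom scipy.spatial.transform import Rotation as Ro").replace("np.array(d['rotation'])","Ro.from_quat(d['rotation']).as_matrix()")
open('h.py','w').write(s)
from h import *
for n in ['scene0','top0','wrist0']:
    print(n,Ro.from_quat(load(n)['rotation']).as_matrix().round(3).tolist())
E
```

```text
scene0 [[0.894, 0.291, -0.341], [0.448, -0.559, 0.698], [0.013, -0.776, -0.63]]
top0 [[0.024, -0.992, 0.125], [-1.0, -0.024, 0.001], [0.002, -0.125, -0.992]]
wrist0 [[0.385, 0.885, 0.263], [0.923, -0.368, -0.113], [-0.003, 0.287, -0.958]]
```

View pics/scene0.png

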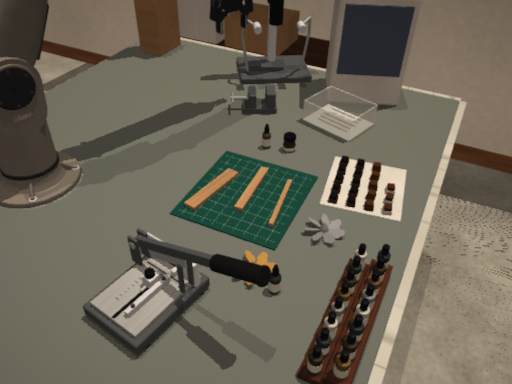

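View pics/top0.png

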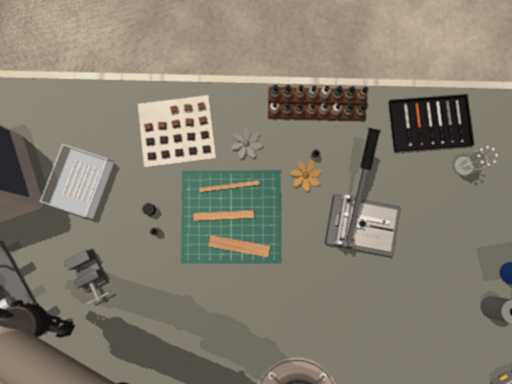

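View pics/wrist0.png

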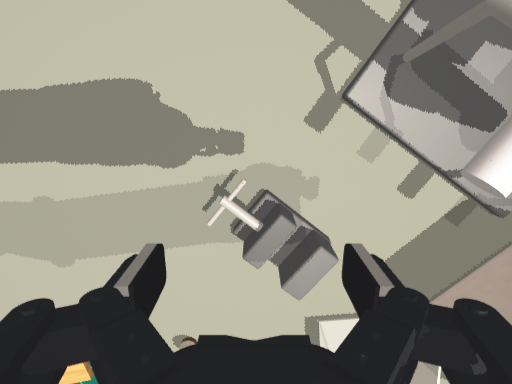

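```bash
python3 - <<'E'
from h import *
d=load('top0'); im=d['pixels']
z=cv2.resize(im[160:270,175:285],None,fx=5,fy=5,interpolation=cv2.INTER_CUBIC); cv2.imwrite('pics/ztop_strips.png',z)
z=cv2.resize(im[180:270,315:415],None,fx=6,fy=6,interpolation=cv2.INTER_CUBIC); cv2.imwrite('pics/ztop_g.png',z)
s=load('scene0')['pixels']
z=cv2.resize(s[215:350,75:280],None,fx=3.8,fy=3.8,interpolation=cv2.INTER_CUBIC); cv2.imwrite('pics/zsc_g.png',z)
for n,zz in (('top0',.013),('scene0',.013)):
    d=load(n); hsv=cv2.cvtColor(d['pixels'],cv2.COLOR_BGR2HSV)
    m=cv2.inRange(hsv,(5,80,90),(20,255,255))
    cs,_=cv2.findContours(m,cv2.RETR_EXTERNAL,cv2.CHAIN_APPROX_NONE)
    for c in cs:
        if cv2.contourArea(c)<60: continue
        p=np.array([onz(d,u,v,zz)[:2]*1000 for u,v in c[:,0]],np.float32)
        (cx,cy),(w,h),a=cv2.minAreaRect(p)
        b=cv2.boxPoints(((cx,cy),(w,h),a)); e=b[1]-b[0] if np.linalg.norm(b[1]-b[0])>np.linalg.norm(b[2]-b[1]) else b[2]-b[1]
        print(n,cv2.boundingRect(c),cx,cy,w,h,np.degrees(np.arctan2(e[1],e[0])))
E
```

```text
top0 (209, 235, 61, 22) 442.54315185546875 176.43653869628906 180.4742889404297 34.58660125732422 80.952644
top0 (193, 210, 61, 11) 532.5570068359375 226.71856689453125 23.045732498168945 180.1102294921875 -85.755226
top0 (200, 181, 59, 11) 620.784423828125 211.46395874023438 13.945035934448242 176.87733459472656 -81.418816
top0 (290, 160, 32, 32) 657.66650390625 -19.566814422607422 94.05038452148438 94.59857177734375 -83.78083
scene0 (244, 250, 32, 22) 660.3666381835938 10.207635879516602 44.26873779296875 79.70477294921875 -1.2855766
scene0 (269, 179, 23, 47) 622.4724731445312 205.63150024414062 13.710906028747559 185.79339599609375 -81.591896
scene0 (184, 168, 54, 42) 444.4232482910156 173.30960083007812 184.27174377441406 40.20962905883789 80.832306
scene0 (234, 167, 34, 43) 533.8060302734375 221.93887329101562 24.450511932373047 186.6661376953125 -85.93477
```

View pics/ztop_strips.png

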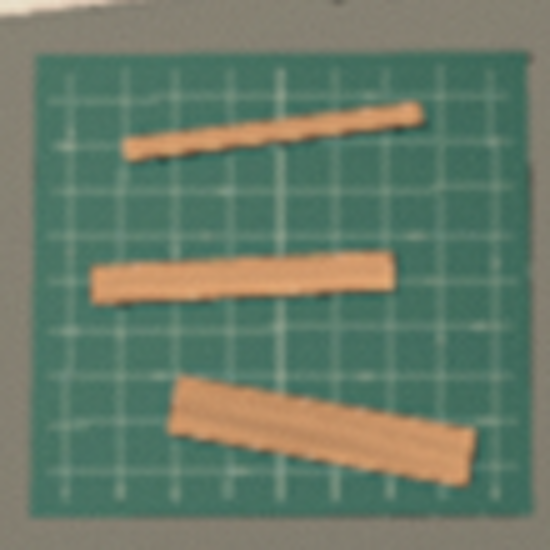

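View pics/ztop_g.png

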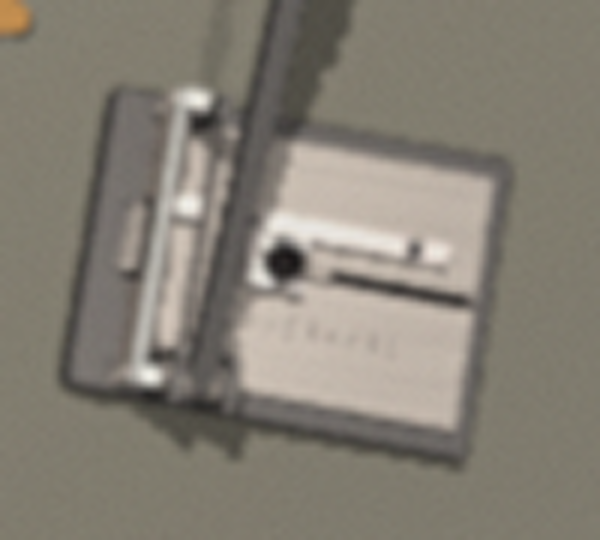

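View pics/zsc_g.png

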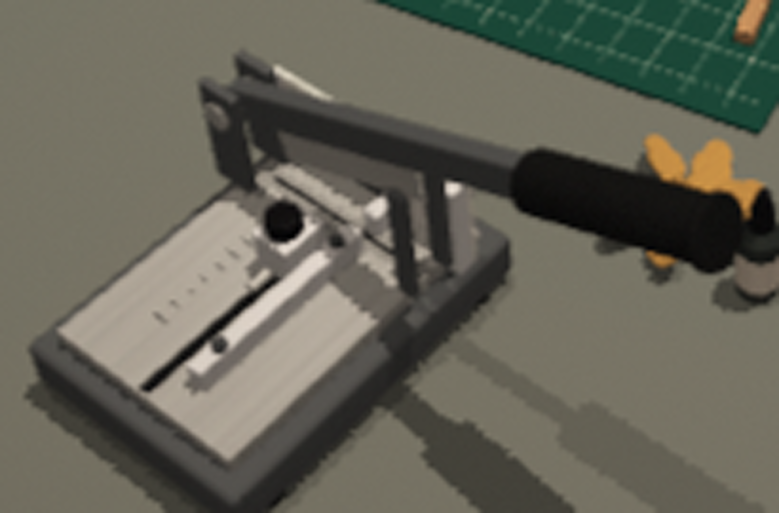

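```bash
python3 - <<'E'
from h import *
d=load('top0')
def T(a,b,z): return (onz(d,(a+.5)/6-.5+315,(b+.5)/6-.5+180,z)*1000).round(1)
print('front low corners z0',T(110,88,0),T(63,385,0))
print('rear top corners z36',T(512,157,36),T(466,465,36))
print('guard top',T(185,95,95),T(135,375,95))
print('mouth',T(138,205,58),T(124,270,58))
print('knob',T(285,260,80))
E
```

```text
front low corners z0 [ 604.7 -103.5    0. ] [454.8 -80.7   0. ]
rear top corners z36 [-3143. 10254. 36000.] [  428.4  9679.6 36000. ]
guard top [-10958.4  17235.6  95000. ] [-2103.2 15680.7 95000. ]
mouth [-4326.1  9575.2 58000. ] [-3083.1  9313.1 58000. ]
knob [-4812.4 17135.  80000. ]
```

```bash
python3 - <<'E'
from h import *
d=load('top0')
def T(a,b,z): return (onz(d,(a+.5)/6-.5+315,(b+.5)/6-.5+180,z/1000)*1000).round(1)
A=[T(110,88,0),T(63,385,0),T(512,157,36),T(466,465,36)]
print(*A)
print('guard top',T(185,95,95),T(135,375,95))
print('mouth',T(138,205,58),T(124,270,58))
print('knob',T(285,260,80))
# rigid fit
M=np.array([[-22,75],[-22,-75],[178,75],[178,-75]],float);W=np.array(A)[:,:2]
R,_=Ro.align_vectors(np.c_[W-W.mean(0),np.zeros(4)],np.c_[M-M.mean(0),np.zeros(4)])
a=R.as_euler('zyx')[0]; c=W.mean(0)-(R.as_matrix()[:2,:2]@M.mean(0))
print('yaw',np.degrees(a),'origin',c,(W-c-M@R.as_matrix()[:2,:2].T).round(1).tolist())
E
```

```text
[ 604.7 -103.5    0. ] [454.8 -80.7   0. ] [ 570.8 -295.8   36. ] [ 419.9 -271.6   36. ]
guard top [ 590.5 -124.1   95. ] [ 458.  -100.8   95. ]
mouth [ 540.9 -108.2   58. ] [ 509.3 -101.5   58. ]
knob [ 514.5 -174.4   80. ]
yaw -99.69871161496312 origin [ 525.69044273 -111.01483391] [[1.4, -1.5], [-0.7, -4.0], [1.2, 3.3], [-1.9, 2.2]]
```

```bash
cat > plan.py <<'E'
from h import *
# plan rows from a start (x,y,z mm, yaw deg of tool x) to waypoint targets, tool pointing down
def rows(st,wps,dec=0):
    x,y,z,w=st; out=[]
    for (X,Y,Z,W,n) in wps:
        x0,y0,z0,w0=x,y,z,w
        for i in range(1,n+1):
            f=i/n; tx,ty,tz,tw=[a+(b-a)*f for a,b in zip((x0,y0,z0,w0),(X,Y,Z,W))]
            c,s=np.cos(np.radians(w)),np.sin(np.radians(w))
            dx=round(c*(tx-x)+s*(ty-y),dec); dy=round(s*(tx-x)-c*(ty-y),dec); dz=round(-(tz-z),dec); yw=round(-(tw-w),1)
            out.append((dx,dy,dz,yw)); x+=c*dx+s*dy; y+=s*dx-c*dy; z-=dz; w-=yw
    for i,r in enumerate(out): print(i%8,*['%g'%v for v in r])
    print('end',[round(v,1) for v in (x,y,z,w)])
def cur():
    s=robot.read_state(); R=Ro.from_quat(s['tcp_rot']).as_matrix(); p=s['position']*1000
    print('t',round(s['time'],2),'F',np.round(s['force'],1),'M',np.round(s['moment'],2),'gap',round(s['finger_gap']*1000,1),'pos',p.round(1),'yaw',np.degrees(np.arctan2(R[1,0],R[0,0])).round(2),'q',np.round(s['joint_pos'],2))
    return [*p,np.degrees(np.arctan2(R[1,0],R[0,0]))]
E
python3 - <<'E'
from plan import *
st=cur(); rows(st,[(480,400,230,130,8),(520,-140,230,80.5,16)])
E
```

```text
t 0.15 F [ 1.   0.8 -0.1] M [ 0.01 -0.05 -0.01] gap 85.4 pos [259.4 622.7 230.5] yaw 157.38 q [-1.28  0.48  0.02  1.56 -0.01  1.11 -0.08]
0 -36 -15 0 3.4
1 -37 -13 0 3.4
2 -38 -11 0 3.5
3 -38 -8 0 3.4
4 -39 -6 0 3.4
5 -39 -4 0 3.4
6 -39 -1 0 3.5
7 -39 0 1 3.4
0 -27 -20 -0 3.1
1 -29 -18 -0 3.1
2 -29 -17 -0 3.1
3 -31 -15 -0 3.1
4 -31 -13 -0 3.1
5 -31 -12 -0 3.1
6 -33 -10 -0 3
7 -33 -8 -0 3.1
0 -33 -6 -0 3.1
1 -33 -5 -0 3.1
2 -34 -3 -0 3.1
3 -34 -1 -0 3.1
4 -34 1 -0 3.1
5 -33 3 -0 3.1
6 -34 4 -0 3.1
7 -33 6 -0 3.1
end [np.float64(519.7), np.float64(-139.8), np.float64(229.5), np.float64(80.5)]
```

Emit:
carry_out(
  increments=[
    {"gripper": 60,"dx": -36,"dy": -15,"dz": 0,"yaw": 3.4},
    {"gripper": 60,"dx": -37,"dy": -13,"dz": 0,"yaw": 3.4},
    {"gripper": 60,"dx": -38,"dy": -11,"dz": 0,"yaw": 3.5},
    {"gripper": 60,"dx": -38,"dy": -8,"dz": 0,"yaw": 3.4},
    {"gripper": 60,"dx": -39,"dy": -6,"dz": 0,"yaw": 3.4},
    {"gripper": 60,"dx": -39,"dy": -4,"dz": 0,"yaw": 3.4},
    {"gripper": 60,"dx": -39,"dy": -1,"dz": 0,"yaw": 3.5},
    {"gripper": 60,"dx": -39,"dy": 0,"dz": 0,"yaw": 3.4},
  ],
)

```text
time: 0.95
position: [0.4806, 0.3989, 0.2311]
tcp_rot: [0.424, 0.906, -0.0, -0.0]
force: [0.3, 1.2, -1.0]
finger_gap: 0.0599
```

Emit:
carry_out(
  increments=[
    {"gripper": 60,"dx": -27,"dy": -20,"dz": 0,"yaw": 3.1},
    {"gripper": 60,"dx": -29,"dy": -18,"dz": 0,"yaw": 3.1},
    {"gripper": 60,"dx": -29,"dy": -17,"dz": 0,"yaw": 3.1},
    {"gripper": 60,"dx": -31,"dy": -15,"dz": 0,"yaw": 3.1},
    {"gripper": 60,"dx": -31,"dy": -13,"dz": 0,"yaw": 3.1},
    {"gripper": 60,"dx": -31,"dy": -12,"dz": 0,"yaw": 3.1},
    {"gripper": 60,"dx": -33,"dy": -10,"dz": 0,"yaw": 3.0},
    {"gripper": 60,"dx": -33,"dy": -8,"dz": 0,"yaw": 3.1},
  ],
)

```text
time: 1.75
position: [0.4997, 0.1284, 0.2312]
tcp_rot: [0.608, 0.794, -0.0, -0.0]
force: [0.6, -0.4, 0.0]
finger_gap: 0.0598
```

```bash
python3 - <<'E'
from plan import *
cur(); grab('wrist','w1.png')
E
```

```text
t 1.75 F [ 0.6 -0.4  0. ] M [-0.03 -0.08  0.01] gap 59.8 pos [499.7 128.4 231.2] yaw 105.16 q [-0.7   0.22  0.39  1.95 -0.1   0.99 -0.01]
```

View pics/w1.png

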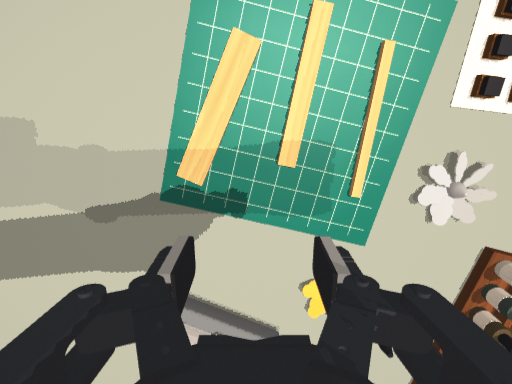

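Emit:
carry_out(
  increments=[
    {"gripper": 60,"dx": -33,"dy": -6,"dz": 0,"yaw": 3.1},
    {"gripper": 60,"dx": -33,"dy": -5,"dz": 0,"yaw": 3.1},
    {"gripper": 60,"dx": -34,"dy": -3,"dz": 0,"yaw": 3.1},
    {"gripper": 60,"dx": -34,"dy": -1,"dz": 0,"yaw": 3.1},
    {"gripper": 60,"dx": -34,"dy": 1,"dz": 0,"yaw": 3.1},
    {"gripper": 60,"dx": -33,"dy": 3,"dz": 0,"yaw": 3.1},
    {"gripper": 60,"dx": -34,"dy": 4,"dz": 0,"yaw": 3.1},
    {"gripper": 60,"dx": -33,"dy": 6,"dz": 0,"yaw": 3.1},
  ],
)

```text
time: 2.6
position: [0.5196, -0.1405, 0.2312]
tcp_rot: [0.764, 0.645, 0.0, -0.0]
force: [-0.7, 0.1, 0.1]
finger_gap: 0.0599
```

```bash
python3 - <<'E'
from plan import *
cur(); d=grab('wrist','w2.png'); print(d['eye'])
cv2.imwrite('pics/w2z.png',cv2.resize(np.array(d['pixels'])[0:240,100:420],None,fx=2.5,fy=2.5,interpolation=cv2.INTER_CUBIC))
E
```

```text
t 2.6 F [-0.7  0.1  0.1] M [ 0.06  0.01 -0.05] gap 59.9 pos [ 519.6 -140.5  231.2] yaw 80.38 q [-0.34  0.28  0.6   1.91 -0.19  1.    0.17]
[ 0.53181341 -0.06883564  0.37371956]
```

View pics/w2z.png

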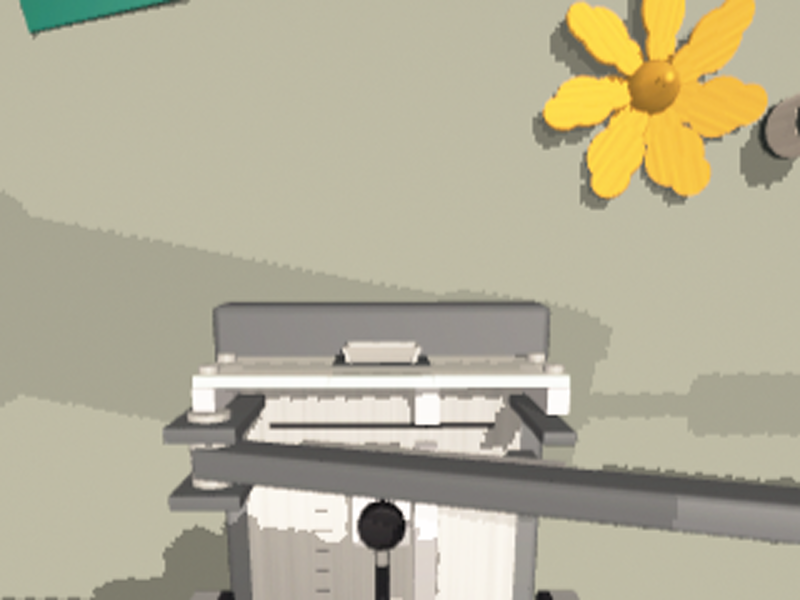

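```bash
python3 - <<'E'
from plan import *
d=load('w2'); im=d['pixels']
cv2.imwrite('pics/w2zz.png',cv2.resize(im[115:175,170:335],None,fx=4.8,fy=9,interpolation=cv2.INTER_NEAREST))
def T(a,b,z): return (onz(d,(a+.5)/2.5-.5+100,(b+.5)/2.5-.5,z/1000)*1000)
def rep(n,a,b):
    v=b-a; print(n,a.round(1),b.round(1),'mid',((a+b)/2).round(1),'len',np.linalg.norm(v).round(1),'ang',np.degrees(np.arctan2(v[1],v[0])).round(2))
rep('front z36',T(216,307,36),T(547,307,36)); rep('front z0',T(216,303,0),T(547,303,0))
rep('guard95',T(193,376,95),T(570,376,95)); rep('mouth60',T(345,343,60),T(420,343,60)); rep('mouthb',T(336,362,52),T(430,362,52))
print('knob',T(381,525,80),'fence',T(415,410,55),T(438,410,55))
E
```

```text
front z36 [455.4 -77.7  36. ] [ 598.2 -102.    36. ] mid [526.8 -89.9  36. ] len 144.9 ang -9.64
front z0 [447.7 -76.8   0. ] [ 605.5 -103.6    0. ] mid [526.6 -90.2   0. ] len 160.1 ang -9.64
guard95 [454.6 -99.1  95. ] [ 592.4 -122.5   95. ] mid [ 523.5 -110.8   95. ] len 139.8 ang -9.64
mouth60 [ 509.9 -100.1   60. ] [ 540.4 -105.3   60. ] mid [ 525.1 -102.7   60. ] len 30.9 ang -9.64
mouthb [ 504.1 -108.1   52. ] [ 543.6 -114.8   52. ] mid [ 523.8 -111.5   52. ] len 40.0 ang -9.64
knob [ 512.40061265 -173.98050605   80.        ] fence [ 534.00933634 -133.65203859   55.        ] [ 543.74891758 -135.30695099   55.        ]
```

View pics/w2zz.png

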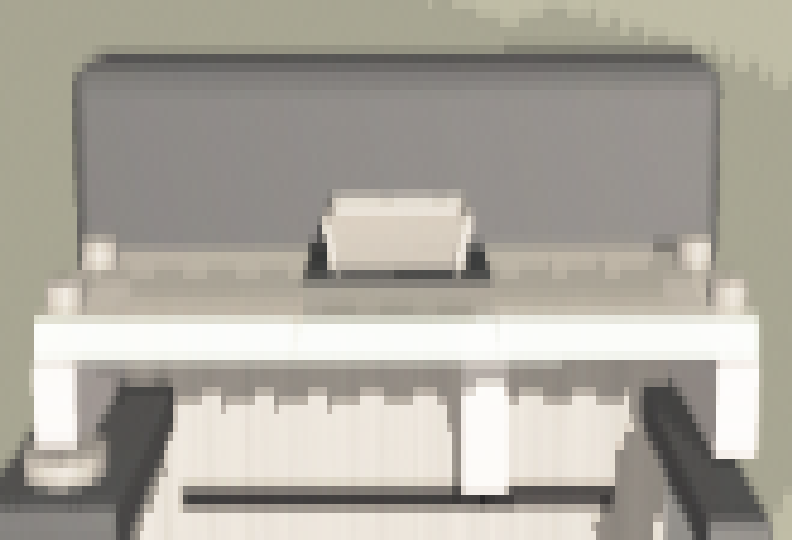

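```bash
python3 - <<'E'
from plan import *
d=load('w1'); im=d['pixels']
hsv=cv2.cvtColor(im,cv2.COLOR_BGR2HSV)
m=cv2.inRange(hsv,(8,60,170),(26,255,255)); m[:, :265]=0; m[:,345:]=0; m[175:]=0
cs,_=cv2.findContours(m,cv2.RETR_EXTERNAL,cv2.CHAIN_APPROX_NONE); c=max(cs,key=cv2.contourArea)
p=np.array([onz(d,u,v,.018)[:2]*1000 for u,v in c[:,0]],np.float32)
r=cv2.minAreaRect(p); print(r,cv2.boxPoints(r).round(1).tolist())
cv2.imwrite('pics/w1z.png',cv2.resize(im[0:180,260:350],None,fx=3.3,fy=3.3,interpolation=cv2.INTER_NEAREST))
E
```

```text
((530.6785888671875, 225.97010803222656), (21.637678146362305, 177.1642303466797), 4.127793312072754) [[513.5, 313.5], [526.2999877929688, 136.8000030517578], [547.7999877929688, 138.39999389648438], [535.0999755859375, 315.1000061035156]]
```

View pics/w1z.png

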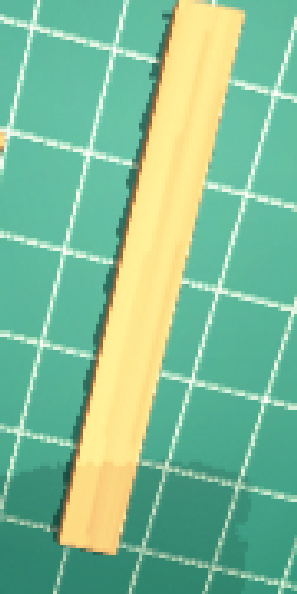

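```bash
python3 - <<'E'
from plan import *
st=cur(); rows(st,[(522,0,231,85,4),(529,256.4,80,94.1,8),(529,256.4,5,94.1,4)])
E
```

```text
t 2.65 F [ 0.2 -4.6  0.6] M [-0.29 -0.03 -0.02] gap 60.1 pos [ 519.2 -147.   231.8] yaw 79.85 q [-0.34  0.28  0.61  1.91 -0.18  1.    0.17]
0 36 -6 0 -1.3
1 37 -5 0 -1.3
2 36 -4 1 -1.3
3 37 -3 -0 -1.3
4 32 -2 19 -1.1
5 32 -1 19 -1.2
6 32 -1 19 -1.1
7 32 0 18 -1.1
0 32 1 19 -1.2
1 32 1 19 -1.1
2 32 2 19 -1.1
3 32 2 19 -1.2
4 0 0 19 0
5 0 0 18 0
6 0 0 19 0
7 0 0 19 0
end [np.float64(528.6), np.float64(256.3), np.float64(4.8), np.float64(94.1)]
```

```bash
python3 - <<'E'
from plan import *
rows((519.7,-139.8,230.5,80.5),[(522,0,231,85,4),(529,240,80,94,8),(529,256.4,60,94.1,2),(529,256.4,60,94.1,2)])
E
```

```text
0 35 -5 -0 -1.1
1 34 -5 -0 -1.2
2 35 -4 -0 -1.1
3 35 -3 -0 -1.1
4 30 -2 19 -1.1
5 30 -1 19 -1.2
6 30 -0 18 -1.1
7 30 -0 19 -1.1
0 30 0 19 -1.1
1 30 2 19 -1.2
2 30 1 19 -1.1
3 30 3 18 -1.1
4 8 0 10 -0.1
5 8 1 10 -0
6 -0 0 0 -0
7 -0 0 0 -0
end [np.float64(529.0), np.float64(256.5), 60.5, 94.1]
```

Emit:
carry_out(
  increments=[
    {"gripper": 60,"dx": 35,"dy": -5,"dz": 0,"yaw": -1.1},
    {"gripper": 60,"dx": 34,"dy": -5,"dz": 0,"yaw": -1.2},
    {"gripper": 60,"dx": 35,"dy": -4,"dz": 0,"yaw": -1.1},
    {"gripper": 60,"dx": 35,"dy": -3,"dz": 0,"yaw": -1.1},
    {"gripper": 60,"dx": 30,"dy": -2,"dz": 19,"yaw": -1.1},
    {"gripper": 60,"dx": 30,"dy": -1,"dz": 19,"yaw": -1.2},
    {"gripper": 60,"dx": 30,"dy": 0,"dz": 18,"yaw": -1.1},
    {"gripper": 60,"dx": 30,"dy": 0,"dz": 19,"yaw": -1.1},
  ],
)

```text
time: 3.45
position: [0.5256, 0.1224, 0.1556]
tcp_rot: [0.71, 0.704, 0.0, -0.0]
force: [0.6, 0.8, 0.4]
finger_gap: 0.0599
```

Emit:
carry_out(
  increments=[
    {"gripper": 60,"dx": 30,"dy": 0,"dz": 19,"yaw": -1.1},
    {"gripper": 60,"dx": 30,"dy": 2,"dz": 19,"yaw": -1.2},
    {"gripper": 60,"dx": 30,"dy": 1,"dz": 19,"yaw": -1.1},
    {"gripper": 60,"dx": 30,"dy": 3,"dz": 18,"yaw": -1.1},
    {"gripper": 60,"dx": 8,"dy": 0,"dz": 10,"yaw": -0.1},
    {"gripper": 60,"dx": 8,"dy": 1,"dz": 10,"yaw": 0},
    {"gripper": 60,"dx": 0,"dy": 0,"dz": 0,"yaw": 0},
    {"gripper": 60,"dx": 0,"dy": 0,"dz": 0,"yaw": 0},
  ],
)

```text
time: 4.25
position: [0.5295, 0.2555, 0.0615]
tcp_rot: [0.682, 0.731, -0.0, 0.0]
force: [0.2, -0.6, 0.0]
finger_gap: 0.06
```

```bash
python3 - <<'E'
from plan import *
cur(); grab('wrist','w3.png')
E
```

```text
t 4.25 F [ 0.2 -0.6  0. ] M [-0.01 -0.04  0.03] gap 60.0 pos [529.5 255.5  61.5] yaw 93.99 q [-0.8   0.57  0.33  1.92 -0.27  0.7  -0.25]
```

View pics/w3.png

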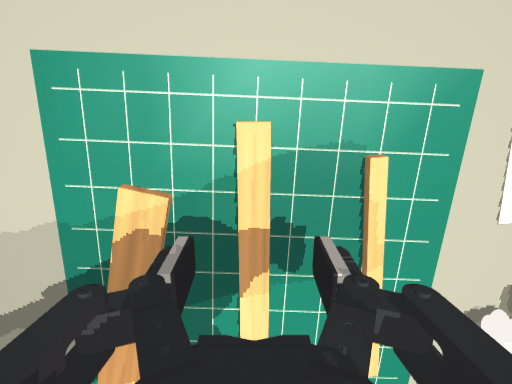

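Emit:
carry_out(
  increments=[
    {"gripper": 46,"dx": 0,"dy": 0,"dz": 10,"yaw": 0},
    {"gripper": 46,"dx": 0,"dy": 0,"dz": 10,"yaw": 0},
    {"gripper": 46,"dx": 0,"dy": 0,"dz": 10,"yaw": 0},
    {"gripper": 46,"dx": 0,"dy": 0,"dz": 10,"yaw": 0},
    {"gripper": 46,"dx": 0,"dy": 0,"dz": 10,"yaw": 0},
    {"gripper": 46,"dx": 0,"dy": 0,"dz": 6,"yaw": 0},
    {"gripper": 46,"dx": 0,"dy": 0,"dz": 0,"yaw": 0},
    {"gripper": 46,"dx": 0,"dy": 0,"dz": 0,"yaw": 0},
  ],
)

```text
time: 5.1
position: [0.5293, 0.2569, 0.0053]
tcp_rot: [0.682, 0.732, -0.0, 0.0]
force: [-0.2, -0.0, -0.3]
finger_gap: 0.0461
```

Emit:
carry_out(
  increments=[
    {"gripper": 10,"dx": 0,"dy": 0,"dz": 0,"yaw": 0},
    {"gripper": 10,"dx": 0,"dy": 0,"dz": 0,"yaw": 0},
    {"gripper": 10,"dx": 0,"dy": 0,"dz": 0,"yaw": 0},
    {"gripper": 10,"dx": 0,"dy": 0,"dz": 0,"yaw": 0},
    {"gripper": 10,"dx": 0,"dy": 0,"dz": 0,"yaw": 0},
    {"gripper": 10,"dx": 0,"dy": 0,"dz": 0,"yaw": 0},
    {"gripper": 10,"dx": 0,"dy": 0,"dz": 0,"yaw": 0},
    {"gripper": 10,"dx": 0,"dy": 0,"dz": 0,"yaw": 0},
  ],
)

```text
time: 5.9
position: [0.5297, 0.2571, 0.006]
tcp_rot: [0.682, 0.732, 0.001, 0.0]
force: [-0.6, -0.4, 6.7]
finger_gap: 0.02
```

```bash
python3 - <<'E'
from plan import *
cur(); grab('wrist','w4.png')
E
```

```text
t 5.9 F [-0.6 -0.4  6.7] M [-0.11  0.17  0.  ] gap 20.0 pos [529.7 257.1   6. ] yaw 94.07 q [-0.77  0.65  0.29  1.93 -0.31  0.6  -0.22]
```

View pics/w4.png

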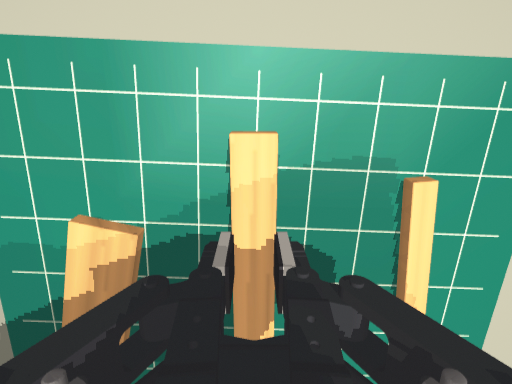

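```bash
python3 - <<'E'
from plan import *
d=load('w4')
a,b=onz(d,230,133,.018)*1000,onz(d,278,133,.018)*1000
print(a,b,b-a,(a+b)/2)
E
```

```text
[515.3715613  316.22007514  18.        ] [535.827118   317.66805018  18.        ] [20.4555567   1.44797505  0.        ] [525.59933965 316.94406266  18.        ]
```

Emit:
carry_out(
  increments=[
    {"gripper": 10,"dx": 0,"dy": 0,"dz": -5,"yaw": 0},
    {"gripper": 10,"dx": 0,"dy": 0,"dz": -10,"yaw": 0},
    {"gripper": 10,"dx": 0,"dy": 0,"dz": -15,"yaw": 0},
    {"gripper": 10,"dx": 0,"dy": 0,"dz": -20,"yaw": 0},
    {"gripper": 10,"dx": 0,"dy": 0,"dz": -20,"yaw": 0},
    {"gripper": 10,"dx": 0,"dy": 0,"dz": -10,"yaw": 0},
    {"gripper": 10,"dx": 0,"dy": 0,"dz": 0,"yaw": 0},
    {"gripper": 10,"dx": 0,"dy": 0,"dz": 0,"yaw": 0},
  ],
)

```text
time: 6.75
position: [0.5289, 0.257, 0.0852]
tcp_rot: [0.681, 0.732, 0.0, -0.0]
force: [0.0, 0.2, -1.2]
finger_gap: 0.0199
```

```bash
python3 - <<'E'
from plan import *
cur(); d=grab('wrist','w5.png'); s=grab('scene','s5.png')
im=np.hstack([d['pixels'][60:384,100:420],s['pixels'][60:384,100:450]]); cv2.imwrite('pics/m5.png',im)
E
```

```text
t 6.75 F [ 0.   0.2 -1.2] M [-0.02  0.05  0.02] gap 19.9 pos [528.9 257.   85.2] yaw 94.09 q [-0.82  0.53  0.34  1.91 -0.26  0.75 -0.26]
```

View pics/m5.png

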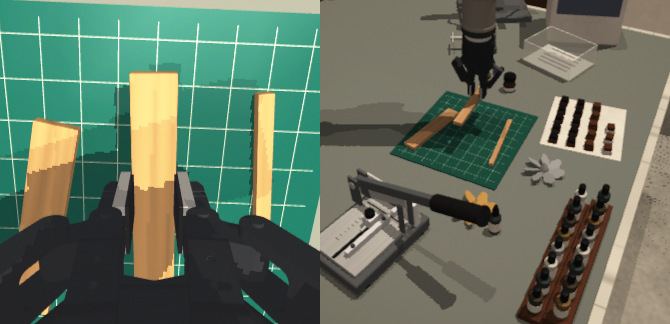

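```bash
python3 - <<'E'
from plan import *
rows((529,257,85.2,94.1),[(548.6,34,50,80.4,8)],dec=1)
E
```

```text
0 -28 0.5 4.4 1.7
1 -27.9 1.2 4.4 1.7
2 -27.9 2.1 4.4 1.7
3 -27.9 3 4.4 1.7
4 -27.7 3.7 4.4 1.8
5 -27.6 4.7 4.4 1.7
6 -27.4 5.4 4.4 1.7
7 -27.3 6.3 4.4 1.7
end [np.float64(548.6), np.float64(34.0), 50.0, 80.4]
```

Emit:
carry_out(
  increments=[
    {"gripper": 10,"dx": -28,"dy": 0.5,"dz": 4.4,"yaw": 1.7},
    {"gripper": 10,"dx": -27.9,"dy": 1.2,"dz": 4.4,"yaw": 1.7},
    {"gripper": 10,"dx": -27.9,"dy": 2.1,"dz": 4.4,"yaw": 1.7},
    {"gripper": 10,"dx": -27.9,"dy": 3,"dz": 4.4,"yaw": 1.7},
    {"gripper": 10,"dx": -27.7,"dy": 3.7,"dz": 4.4,"yaw": 1.8},
    {"gripper": 10,"dx": -27.6,"dy": 4.7,"dz": 4.4,"yaw": 1.7},
    {"gripper": 10,"dx": -27.4,"dy": 5.4,"dz": 4.4,"yaw": 1.7},
    {"gripper": 10,"dx": -27.3,"dy": 6.3,"dz": 4.4,"yaw": 1.7},
  ],
)

```text
time: 7.65
position: [0.5481, 0.0327, 0.049]
tcp_rot: [0.764, 0.645, -0.001, -0.0]
force: [-0.5, -0.8, -0.6]
finger_gap: 0.0196
```

Emit:
carry_out(
  increments=[
    {"gripper": 10,"dx": 0,"dy": 0,"dz": 3,"yaw": 0},
    {"gripper": 10,"dx": 0,"dy": 0,"dz": 3,"yaw": 0},
    {"gripper": 10,"dx": 0,"dy": 0,"dz": 0,"yaw": 0},
    {"gripper": 10,"dx": 0,"dy": 0,"dz": 0,"yaw": 0},
    {"gripper": 10,"dx": 0,"dy": 0,"dz": 0,"yaw": 0},
    {"gripper": 10,"dx": 0,"dy": 0,"dz": 0,"yaw": 0},
    {"gripper": 10,"dx": 0,"dy": 0,"dz": 0,"yaw": 0},
    {"gripper": 10,"dx": 0,"dy": 0,"dz": 0,"yaw": 0},
  ],
)

```text
time: 8.45
position: [0.5488, 0.0341, 0.0442]
tcp_rot: [0.764, 0.645, 0.0, 0.0]
force: [-0.1, 0.2, 0.2]
finger_gap: 0.0197
```

```bash
python3 - <<'E'
from plan import *
cur(); d=grab('wrist','w6.png'); s=grab('scene','s6.png');t=grab('top','t6.png')
a=cv2.resize(s['pixels'][185:335,80:290],None,fx=3.8,fy=3.8,interpolation=cv2.INTER_CUBIC); cv2.imwrite('pics/s6z.png',a)
a=cv2.resize(t['pixels'][170:270,260:400],None,fx=5.6,fy=5.6,interpolation=cv2.INTER_CUBIC); cv2.imwrite('pics/t6z.png',a)
E
```

```text
t 8.45 F [-0.1  0.2  0.2] M [-0.03  0.05  0.02] gap 19.7 pos [548.8  34.1  44.2] yaw 80.39 q [-0.47  0.56  0.38  2.02 -0.34  0.63 -0.04]
```

View pics/s6z.png

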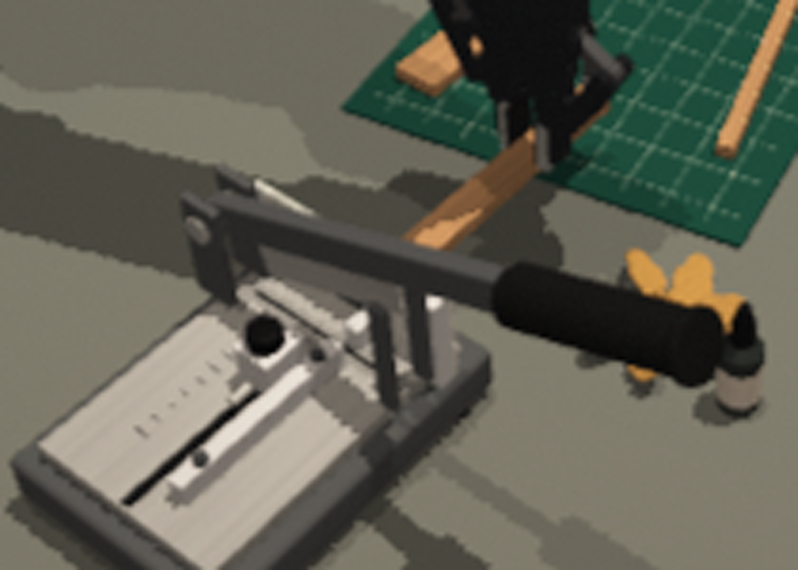

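View pics/t6z.png

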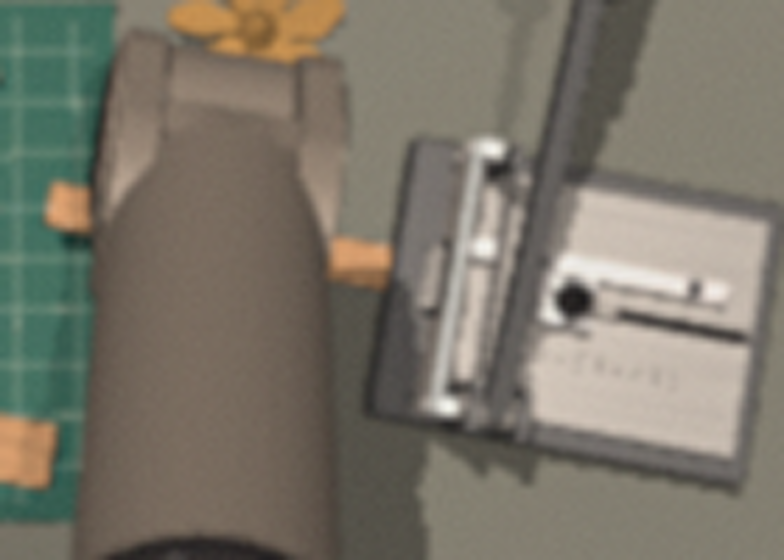

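View pics/w6.png

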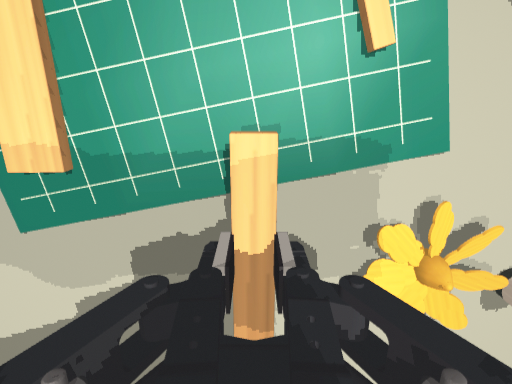

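```bash
python3 - <<'E'
from plan import *
t=load('t6')['pixels']
a=cv2.resize(t[200:240,310:350],None,fx=15,fy=15,interpolation=cv2.INTER_NEAREST); cv2.imwrite('pics/t6zz.png',a)
s=load('s6')['pixels']
a=cv2.resize(s[210:290,150:220],None,fx=8,fy=7,interpolation=cv2.INTER_NEAREST); cv2.imwrite('pics/s6zz.png',a)
for n in('t6','s6'):
    d=load(n)
    f=np.array([-.1668,-.986,0]);P=np.array([548.8,34.1,51.2]);l=np.array([.986,-.1668,0])
    for nm,q in (('end top l',P+120*f+11*l+[0,0,5]),('end top r',P+120*f-11*l+[0,0,5])): print(n,nm,proj(d,q/1000).round(1))
    W=np.array([524.2,-110,51])
    for nm,q in (('lip l',W-6*f+15*l+[0,0,9]),('lip r',W-6*f-15*l+[0,0,9]),('win tl',W+12*l+[0,0,6]),('win tr',W-12*l+[0,0,6])): print(n,nm,proj(d,q/1000).round(1))
E
```

```text
t6 end top l [329.9 214. ]
t6 end top r [328.6 221.5]
t6 lip l [337.1 214. ]
t6 lip r [335.4 224.2]
t6 win tl [338.8 215.5]
t6 win tr [337.4 223.6]
s6 end top l [187.3 254.4]
s6 end top r [179.4 249.7]
s6 lip l [181.8 259.9]
s6 lip r [171.  253.3]
s6 win tl [178.8 262. ]
s6 win tr [170.2 256.7]
```

View pics/t6zz.png

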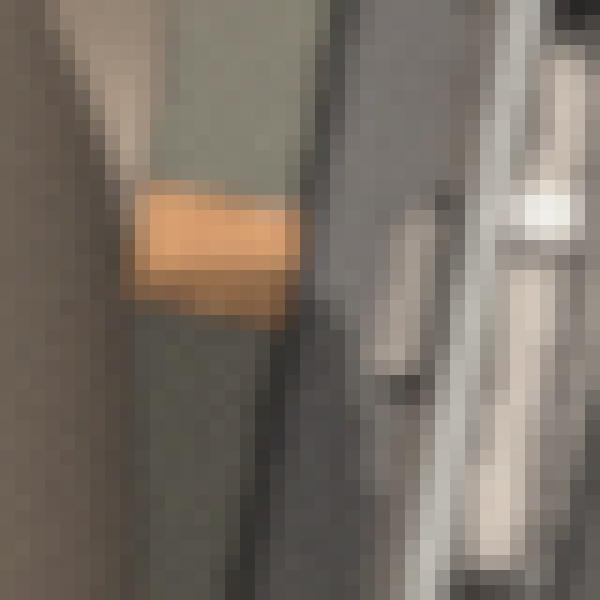

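View pics/s6zz.png

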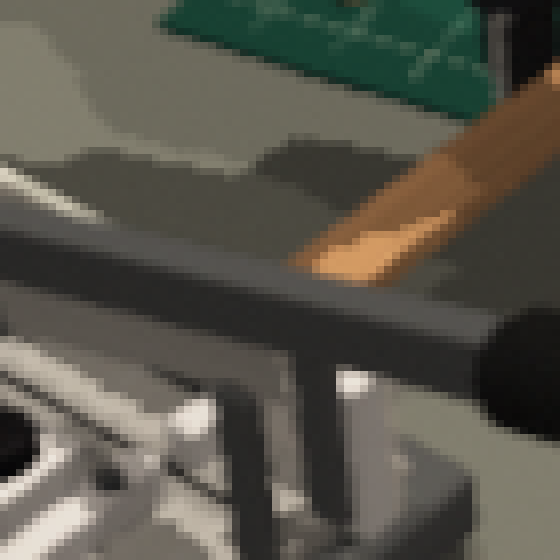

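```bash
python3 - <<'E'
from plan import *
d=load('t6'); t=d['pixels'].astype(float)
f=np.array([-.1668,-.986,0]);P=np.array([548.8,34.1,51.2]);l=np.array([.986,-.1668,0])
sat=(t[:,:,2]-t[:,:,0])
print(sat[208:226,317:332].astype(int))
print(sat[196:214,266:280].astype(int))
for c in list(range(319,329))+list(range(268,277)):
    r=slice(207,227) if c>300 else slice(196,216)
    bg=np.median(np.r_[sat[r][:4,c],sat[r][-4:,c]])*0+8
    w=np.clip(sat[r,c]-20,0,None); v=(w*np.arange(r.start,r.stop)).sum()/w.sum()
    q=onz(d,c,v,.0562)*1000-P
    print(c,v.round(2),'along',(q@f).round(1),'lat',(q@l).round(2), 'wid',(w.sum()/w.max()).round(2))
E
```

```text
[[ 32  35  34  24  18  17  18  20  18  19  20  18  18  15   9]
 [ 31  35  32  21  18  19  17  18  19  17  18  19  18  14   7]
 [ 26  34  30  21  15  17  18  17  18  19  18  18  16  13   6]
 [ 25  31  31  28  23  20  20  19  18  16  16  18  16   9   8]
 [ 19  30  48  62  59  52  45  38  28  24  20  19  16   9   5]
 [ 20  34  67  95  99  91  86  76  66  60  52  46  36  14   6]
 [ 19  36  72 101 105 104 102 101  99  97  89  82  67  27   4]
 [ 16  38  75 101 104 103 105 104 103 105 104 100  79  29   8]
 [ 18  42  79 100 104 101 101  99 100 102 103 101  81  26   4]
 [ 18  43  77  94  95  94  91  92  92  90  91  88  65  20   4]
 [ 20  41  66  76  75  74  74  74  71  71  71  67  43  10   8]
 [ 19  38  53  59  59  63  68  68  70  67  68  59  32   7   6]
 [ 18  21  26  31  35  44  54  58  61  61  63  53  25   4   5]
 [ 16  14  11  12  14  17  21  25  27  36  43  36  15   3   5]
 [ 18  15  11  12  10  10   9  10  10  13  14  13   4   4   6]
 [ 17  15  11  10  14  11  11  11  10  10   7   5   3   5   6]
 [ 18  16  12  12  11  13  11  11  10  13  10   4   3   5   4]
 [ 18  15  12  12  12  11  12
[... 1170 characters left out ...]
id 6.91
321 215.46 along 95.5 lat 2.03 wid 6.56
322 215.66 along 98.4 lat 2.01 wid 6.5
323 215.85 along 101.3 lat 2.03 wid 6.44
324 216.03 along 104.3 lat 2.06 wid 6.37
325 216.22 along 107.2 lat 2.08 wid 6.23
326 216.35 along 110.2 lat 2.23 wid 6.04
327 216.57 along 113.1 lat 2.18 wid 6.0
328 216.46 along 115.9 lat 3.03 wid 5.58
268 207.5 along -59.9 lat -4.49 wid 3.17
269 206.47 along -57.6 lat -0.96 wid 5.74
270 206.18 along -54.9 lat 0.4 wid 7.17
271 206.33 along -52.0 lat 0.55 wid 7.05
272 206.56 along -49.0 lat 0.42 wid 7.18
273 206.78 along -46.1 lat 0.35 wid 7.13
274 206.92 along -43.1 lat 0.52 wid 7.17
275 207.02 along -40.2 lat 0.79 wid 7.06
276 207.66 along -37.0 lat -0.5 wid 4.89
```

```bash
python3 - <<'E'
from plan import *
d=load('s6')
f=np.array([-.1668,-.986,0]);P=np.array([548.8,34.1,51.2]);l=np.array([.986,-.1668,0])
im=d['pixels'].copy()
big=cv2.resize(im[200:280,160:270],None,fx=7,fy=7,interpolation=cv2.INTER_NEAREST)
def pt(q): 
    p=proj(d,q/1000); return tuple(int(round(v)) for v in ((p[0]-160+.5)*7,(p[1]-200+.5)*7))
for sg in(11,-11):
  for dz in (5,-5):
    for a in range(30,125,10): cv2.circle(big,pt(P+a*f+sg*l+[0,0,dz]),1,(255,255,0) if dz>0 else (255,0,255),-1)
cv2.imwrite('pics/s6o.png',big)
E
```

```text
(no output)
```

View pics/s6o.png

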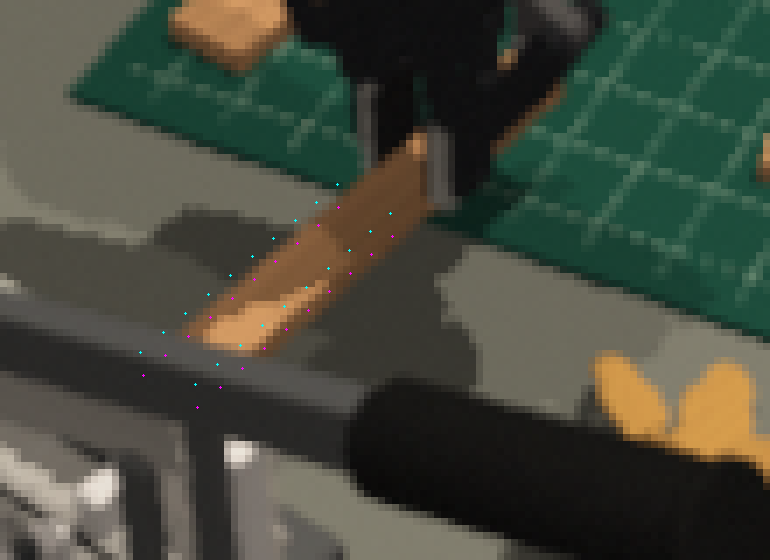

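```bash
python3 - <<'E'
from plan import *
d=load('scene0')
im=d['pixels'].copy()
def ov(x0,y0,w,h,s,pts):
    big=cv2.resize(im[y0:y0+h,x0:x0+w],None,fx=s,fy=s,interpolation=cv2.INTER_NEAREST)
    for q,c in pts:
        p=proj(d,np.array(q)/1000); cv2.circle(big,tuple(int(round(v)) for v in ((p[0]-x0+.5)*s,(p[1]-y0+.5)*s)),1,c,-1)
    return big
C=np.array([531.8,226.5,13]);a=np.radians(-85.87);f=np.array([np.cos(a),np.sin(a),0]);l=np.array([-f[1],f[0],0])
pts=[(C+t*f+s*l+[0,0,z],(255,255,0) if z>0 else (255,0,255)) for t in range(-90,91,10) for s in(11,-11) for z in (5,-5)]
A=ov(215,150,70,70,7,pts)
f=np.array([-.1668,-.986,0]);l=np.array([.986,-.1668,0]);W=np.array([524.2,-110,0])
pts=[(W+x*f+y*l+[0,0,36],(255,255,0)) for x,y in [(-22,75),(-22,-75),(178,75),(178,-75)]]+[(W+x*f+75*l+[0,0,36],(0,255,0)) for x in range(-20,178,10)]+[(W+x*f-75*l+[0,0,36],(0,255,0)) for x in range(-20,178,10)]+[(W+178*f+x*l+[0,0,36],(0,255,0)) for x in range(-75,75,10)]
B=ov(80,215,140,130,5,pts)
cv2.imwrite('pics/oA.png',A);cv2.imwrite('pics/oB.png',B)
E
```

```text
(no output)
```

View pics/oA.png

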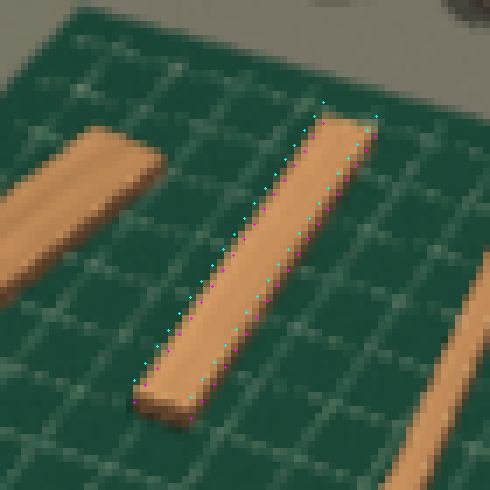

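View pics/oB.png

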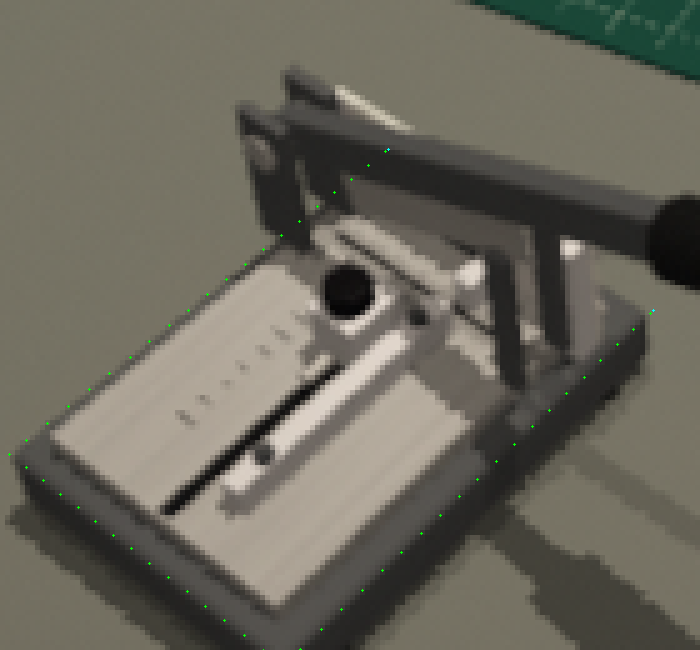

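Emit:
carry_out(
  increments=[
    {"gripper": 10,"dx": -6,"dy": -0.4,"dz": 0,"yaw": 0},
    {"gripper": 10,"dx": -6,"dy": 0,"dz": 0,"yaw": 0},
    {"gripper": 10,"dx": -4,"dy": 0,"dz": 0,"yaw": 0},
    {"gripper": 10,"dx": -3,"dy": 0,"dz": 0,"yaw": 0},
    {"gripper": 10,"dx": -3,"dy": 0,"dz": 0,"yaw": 0},
    {"gripper": 10,"dx": -3,"dy": 0,"dz": 0,"yaw": 0},
    {"gripper": 10,"dx": -3,"dy": 0,"dz": 0,"yaw": 0},
    {"gripper": 10,"dx": -3,"dy": 0,"dz": 0,"yaw": 0},
  ],
)

```text
time: 9.4
position: [0.545, 0.0135, 0.0446]
tcp_rot: [0.762, 0.648, 0.004, -0.004]
force: [2.0, 29.7, 2.4]
finger_gap: 0.0203
```

```bash
python3 - <<'E'
from plan import *
cur()
E
```

```text
t 9.4 F [ 2.  29.7  2.4] M [ 6.49 -0.54 -0.26] gap 20.3 pos [545.   13.5  44.6] yaw 80.74 q [-0.42  0.55  0.36  2.03 -0.34  0.62  0.02]
```

```bash
python3 - <<'E'
from plan import *
t=grab('top','t7.png'); s=grab('scene','s7.png')
a=cv2.resize(t['pixels'][200:240,310:350],None,fx=12,fy=12,interpolation=cv2.INTER_NEAREST)
cv2.imwrite('pics/t7zz.png',a)
b=cv2.resize(s['pixels'][200:270,140:230],None,fx=8,fy=8,interpolation=cv2.INTER_CUBIC)
cv2.imwrite('pics/s7zz.png',b); cur()
E
```

```text
t 9.5 F [ 1.2 24.5  2.3] M [ 5.28 -0.3  -0.28] gap 19.8 pos [545.   13.6  44.7] yaw 80.77 q [-0.42  0.55  0.36  2.03 -0.34  0.62  0.02]
```

View pics/t7zz.png

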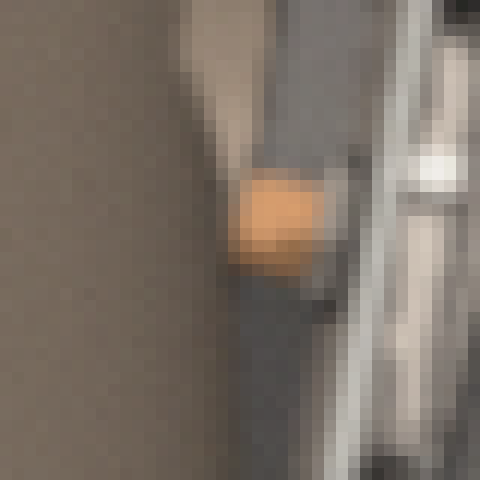

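View pics/s7zz.png

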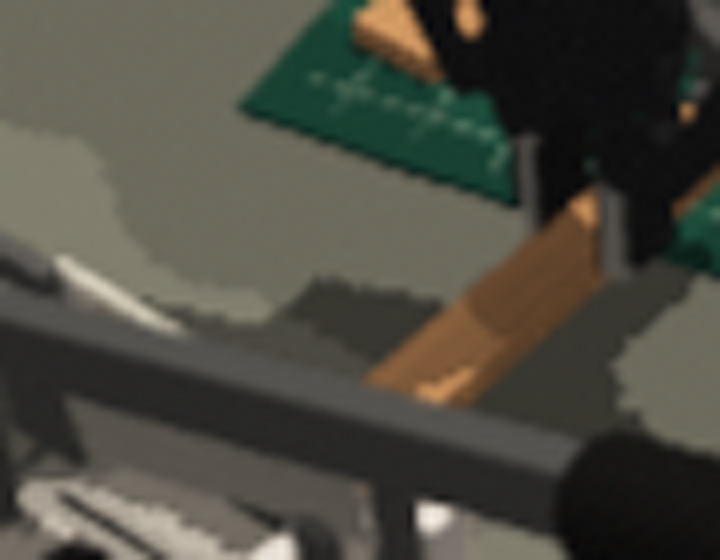

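Emit:
carry_out(
  increments=[
    {"gripper": 10,"dx": 5,"dy": 0,"dz": 0,"yaw": 0},
    {"gripper": 10,"dx": 10,"dy": 0,"dz": 0,"yaw": 0},
    {"gripper": 10,"dx": 15,"dy": 0,"dz": 0,"yaw": 0},
    {"gripper": 10,"dx": 20,"dy": 0,"dz": 0,"yaw": 0},
    {"gripper": 10,"dx": 20,"dy": 0,"dz": 0,"yaw": 0},
    {"gripper": 10,"dx": 11,"dy": 0,"dz": 0,"yaw": 0},
    {"gripper": 10,"dx": 0,"dy": 0,"dz": 0,"yaw": 0},
    {"gripper": 10,"dx": 0,"dy": 0,"dz": 0,"yaw": 0},
  ],
)

```text
time: 10.3
position: [0.5566, 0.0825, 0.044]
tcp_rot: [0.764, 0.645, -0.0, 0.0]
force: [-0.3, -0.1, 0.5]
finger_gap: 0.0202
```

```bash
python3 - <<'E'
from plan import *
st=cur(); d=grab('scene','s8.png'); t=grab('top','t8.png');w=grab('wrist','w8.png')
P=np.array(st[:3]);a=np.radians(st[3]+180);f=np.array([np.cos(a),np.sin(a),0]);l=np.array([-f[1],f[0],0])
def ov(d,x0,y0,wd,h,s,pts):
    big=cv2.resize(d['pixels'][y0:y0+h,x0:x0+wd],None,fx=s,fy=s,interpolation=cv2.INTER_NEAREST)
    for q,c in pts:
        p=proj(d,np.array(q)/1000); cv2.circle(big,tuple(int(round(v)) for v in ((p[0]-x0+.5)*s,(p[1]-y0+.5)*s)),1,c,-1)
    return big
pts=[(P+[0,0,7]+t_*f+s_*l+[0,0,z],(255,255,0) if z>0 else (255,0,255)) for t_ in range(30,121,10) for s_ in(11,-11) for z in (5,-5)]
cv2.imwrite('pics/s8o.png',ov(d,180,190,80,70,9,pts))
cv2.imwrite('pics/t8o.png',ov(t,290,190,50,45,12,pts))
E
```

```text
t 10.3 F [-0.3 -0.1  0.5] M [-0.04 -0.03  0.01] gap 20.2 pos [556.6  82.5  44. ] yaw 80.36 q [-0.55  0.57  0.38  1.99 -0.34  0.64 -0.12]
```

View pics/s8o.png

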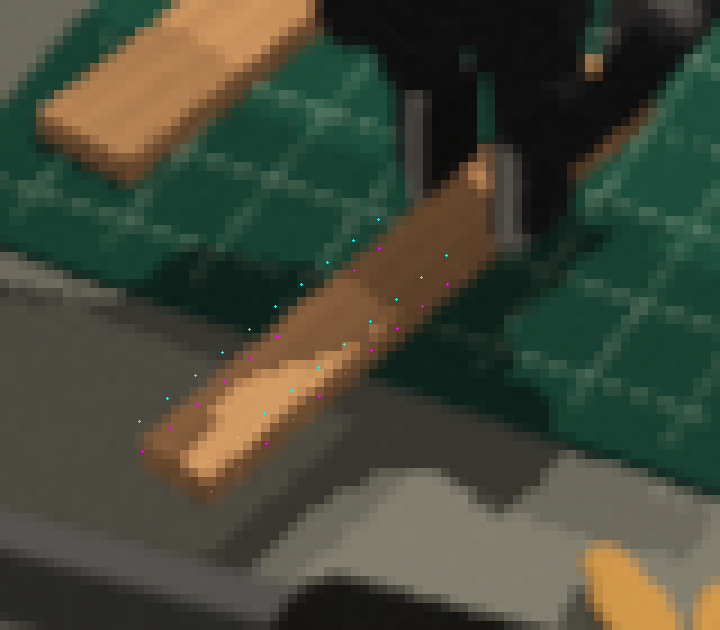

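View pics/t8o.png

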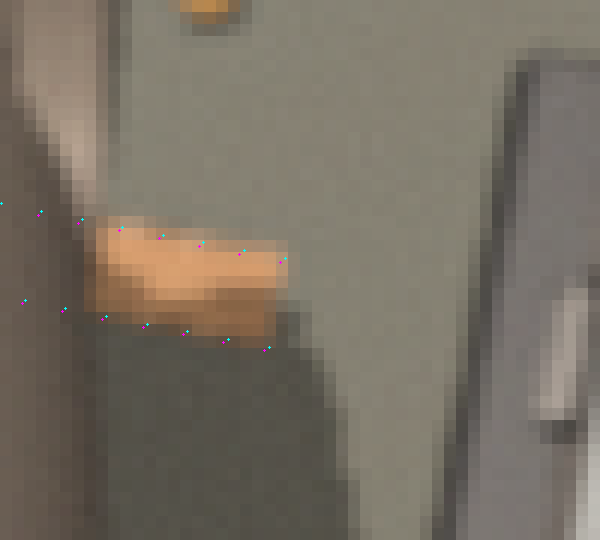

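View pics/w8.png

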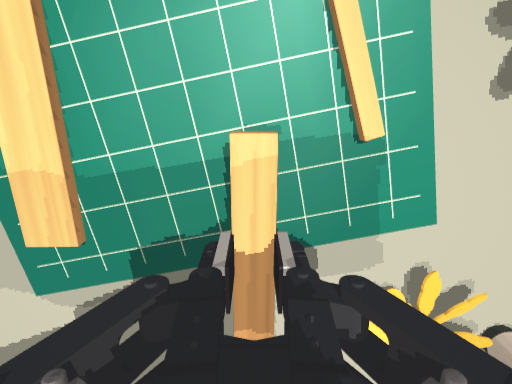

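Emit:
carry_out(
  increments=[
    {"gripper": 10,"dx": -10,"dy": -0.3,"dz": 1,"yaw": 0},
    {"gripper": 10,"dx": -12,"dy": 0,"dz": 1,"yaw": 0},
    {"gripper": 10,"dx": -12,"dy": 0,"dz": 1,"yaw": 0},
    {"gripper": 10,"dx": -12,"dy": 0,"dz": 0,"yaw": 0},
    {"gripper": 10,"dx": -10,"dy": 0,"dz": 0,"yaw": 0},
    {"gripper": 10,"dx": -5,"dy": 0,"dz": 0,"yaw": 0},
    {"gripper": 10,"dx": -2,"dy": 0,"dz": 0,"yaw": 0},
    {"gripper": 10,"dx": 0,"dy": 0,"dz": 0,"yaw": 0},
  ],
)

```text
time: 11.25
position: [0.546, 0.0212, 0.0411]
tcp_rot: [0.764, 0.645, 0.0, -0.0]
force: [0.2, -0.3, -0.4]
finger_gap: 0.02
```

Emit:
carry_out(
  increments=[
    {"gripper": 10,"dx": -2,"dy": 0,"dz": 0,"yaw": 0},
    {"gripper": 10,"dx": -2,"dy": 0,"dz": 0,"yaw": 0},
    {"gripper": 10,"dx": -2,"dy": 0,"dz": 0,"yaw": 0},
    {"gripper": 10,"dx": -2,"dy": 0,"dz": 0,"yaw": 0},
    {"gripper": 10,"dx": -2,"dy": 0,"dz": 0,"yaw": 0},
    {"gripper": 10,"dx": -2,"dy": 0,"dz": 0,"yaw": 0},
    {"gripper": 10,"dx": 0,"dy": 0,"dz": 0,"yaw": 0},
    {"gripper": 10,"dx": 0,"dy": 0,"dz": 0,"yaw": 0},
  ],
)

```text
time: 12.05
position: [0.5447, 0.0141, 0.0413]
tcp_rot: [0.763, 0.647, 0.002, -0.002]
force: [1.5, 10.7, 0.4]
finger_gap: 0.0197
```

```bash
python3 - <<'E'
from plan import *
cur()
E
```

```text
t 12.05 F [ 1.5 10.7  0.4] M [ 2.55 -0.23 -0.13] gap 19.7 pos [544.7  14.1  41.3] yaw 80.57 q [-0.42  0.55  0.37  2.03 -0.34  0.62  0.01]
```

Emit:
carry_out(
  increments=[
    {"gripper": 10,"dx": 5,"dy": 0,"dz": 0,"yaw": 0},
    {"gripper": 10,"dx": 5,"dy": 0,"dz": 0,"yaw": 0},
    {"gripper": 10,"dx": 0,"dy": 0,"dz": -3,"yaw": 0},
    {"gripper": 10,"dx": 0,"dy": 0,"dz": -3,"yaw": 0},
    {"gripper": 10,"dx": -3,"dy": 0,"dz": 0,"yaw": 0},
    {"gripper": 10,"dx": -3,"dy": 0,"dz": 0,"yaw": 0},
    {"gripper": 10,"dx": -3,"dy": 0,"dz": 0,"yaw": 0},
    {"gripper": 10,"dx": -2,"dy": 0,"dz": 0,"yaw": 0},
  ],
)

```text
time: 12.85
position: [0.5436, 0.0079, 0.0471]
tcp_rot: [0.764, 0.645, 0.0, -0.0]
force: [-0.1, 1.1, 0.8]
finger_gap: 0.0201
```

```bash
python3 - <<'E'
from plan import *
cur(); t=grab('top','t9.png')
cv2.imwrite('pics/t9zz.png',cv2.resize(t['pixels'][195:245,305:355],None,fx=12,fy=12,interpolation=cv2.INTER_CUBIC)); cur()
E
```

```text
t 12.85 F [-0.1  1.1  0.8] M [ 0.06 -0.01  0.05] gap 20.1 pos [543.6   7.9  47.1] yaw 80.34 q [-0.42  0.54  0.38  2.03 -0.33  0.63  0.01]
t 12.9 F [ 0.2 -1.2  0.1] M [-0.11 -0.02  0.02] gap 19.6 pos [543.6   7.6  47.1] yaw 80.33 q [-0.42  0.54  0.38  2.03 -0.33  0.63  0.01]
```

View pics/t9zz.png

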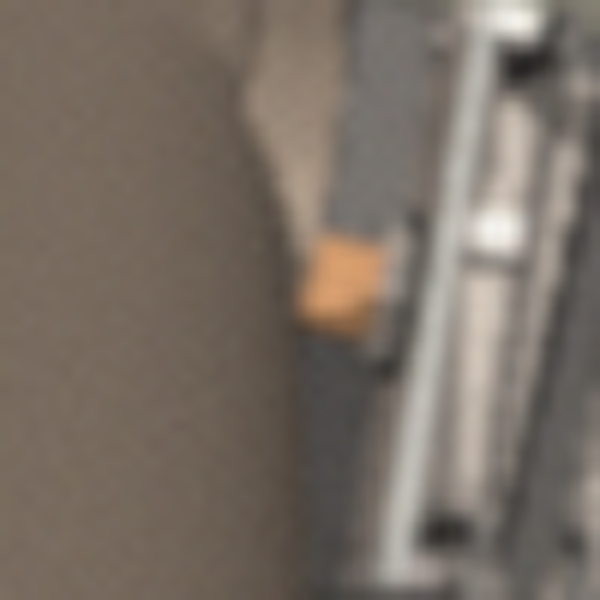

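Emit:
carry_out(
  increments=[
    {"gripper": 10,"dx": 1,"dy": 0,"dz": -1.5,"yaw": 0},
    {"gripper": 10,"dx": 0,"dy": 0,"dz": -1,"yaw": 0},
    {"gripper": 10,"dx": -2,"dy": 0,"dz": 0,"yaw": 0},
    {"gripper": 10,"dx": -2,"dy": 0,"dz": 0,"yaw": 0},
    {"gripper": 10,"dx": -2,"dy": 0,"dz": 0,"yaw": 0},
    {"gripper": 10,"dx": -2,"dy": 0,"dz": 0,"yaw": 0},
    {"gripper": 10,"dx": -2,"dy": 0,"dz": 0,"yaw": 0},
    {"gripper": 10,"dx": -2,"dy": 0,"dz": 0,"yaw": 0},
  ],
)

```text
time: 13.7
position: [0.5418, -0.0027, 0.0496]
tcp_rot: [0.764, 0.645, -0.0, -0.0]
force: [-0.2, -0.8, -0.1]
finger_gap: 0.02
```

```bash
python3 - <<'E'
from plan import *
cur()
E
```

```text
t 13.7 F [-0.2 -0.8 -0.1] M [ 0.03 -0.02  0.  ] gap 20.0 pos [541.8  -2.7  49.6] yaw 80.37 q [-0.41  0.54  0.38  2.03 -0.33  0.63  0.02]
```

Emit:
carry_out(
  increments=[
    {"gripper": 10,"dx": -3,"dy": 0,"dz": 0,"yaw": 0},
    {"gripper": 10,"dx": -3,"dy": 0,"dz": 0,"yaw": 0},
    {"gripper": 10,"dx": -3,"dy": 0,"dz": 0,"yaw": 0},
    {"gripper": 10,"dx": -3,"dy": 0,"dz": 0,"yaw": 0},
    {"gripper": 10,"dx": -3,"dy": 0,"dz": 0,"yaw": 0},
    {"gripper": 10,"dx": -3,"dy": 0,"dz": 0,"yaw": 0},
    {"gripper": 10,"dx": -3,"dy": 0,"dz": 0,"yaw": 0},
    {"gripper": 10,"dx": -2,"dy": 0,"dz": 0,"yaw": 0},
  ],
)

```text
time: 14.5
position: [0.538, -0.0255, 0.0496]
tcp_rot: [0.764, 0.645, -0.0, 0.0]
force: [0.8, -0.3, -0.7]
finger_gap: 0.0198
```

```bash
python3 - <<'E'
from plan import *
cur(); t=grab('top','t10.png'); s=grab('scene','s10.png')
a=cv2.resize(t['pixels'][195:245,320:380],None,fx=8,fy=8,interpolation=cv2.INTER_CUBIC)
b=cv2.resize(s['pixels'][235:300,110:200],None,fx=8,fy=8,interpolation=cv2.INTER_CUBIC)
cv2.imwrite('pics/t10z.png',a);cv2.imwrite('pics/s10z.png',b)
E
```

```text
t 14.5 F [ 0.8 -0.3 -0.7] M [ 0.   -0.   -0.02] gap 19.8 pos [538.  -25.5  49.6] yaw 80.36 q [-0.36  0.53  0.38  2.04 -0.33  0.63  0.06]
```

View pics/t10z.png

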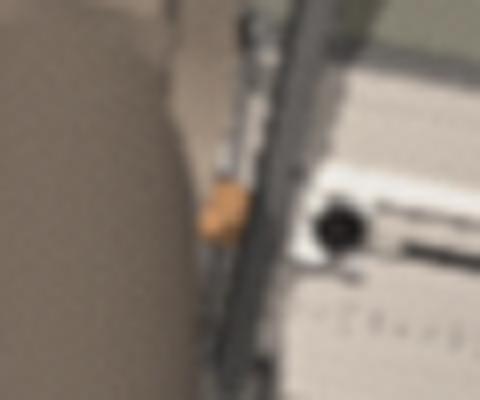

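View pics/s10z.png

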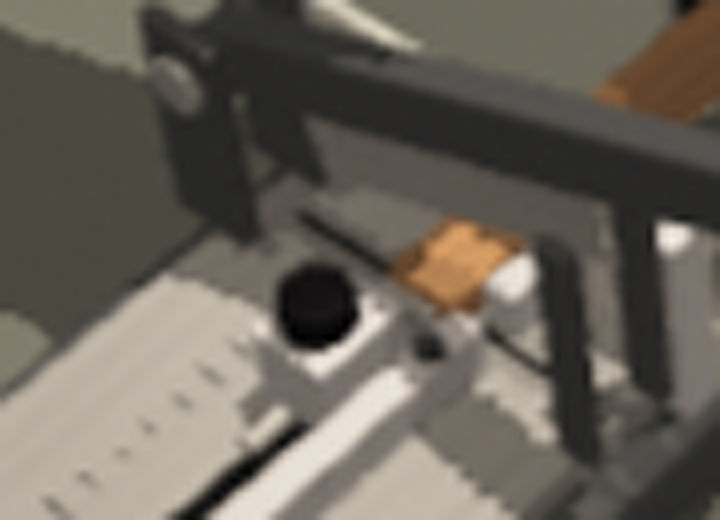

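Emit:
carry_out(
  increments=[
    {"gripper": 10,"dx": -1,"dy": 0,"dz": 0,"yaw": 0},
    {"gripper": 10,"dx": -1,"dy": 0,"dz": 0,"yaw": 0},
    {"gripper": 10,"dx": -1,"dy": 0,"dz": 0,"yaw": 0},
    {"gripper": 10,"dx": -1,"dy": 0,"dz": 0,"yaw": 0},
    {"gripper": 10,"dx": -1,"dy": 0,"dz": 0,"yaw": 0},
    {"gripper": 10,"dx": -1,"dy": 0,"dz": 0,"yaw": 0},
    {"gripper": 10,"dx": -1,"dy": 0,"dz": 0,"yaw": 0},
    {"gripper": 10,"dx": -1,"dy": 0,"dz": 0,"yaw": 0},
  ],
)

```text
time: 15.4
position: [0.5368, -0.0326, 0.0496]
tcp_rot: [0.764, 0.645, 0.0, -0.0]
force: [0.8, 2.9, -0.9]
finger_gap: 0.02
```

```bash
python3 -c "
from plan import *
cur()"
```

```text
t 15.4 F [ 0.8  2.9 -0.9] M [ 0.84 -0.06 -0.01] gap 20.0 pos [536.8 -32.6  49.6] yaw 80.4 q [-0.35  0.53  0.38  2.04 -0.33  0.62  0.08]
```

Emit:
carry_out(
  increments=[
    {"gripper": 10,"dx": -1,"dy": 0,"dz": 0,"yaw": 0},
    {"gripper": 10,"dx": -1,"dy": 0,"dz": 0,"yaw": 0},
    {"gripper": 10,"dx": -1,"dy": 0,"dz": 0,"yaw": 0},
    {"gripper": 10,"dx": -1,"dy": 0,"dz": 0,"yaw": 0},
    {"gripper": 10,"dx": -1,"dy": 0,"dz": 0,"yaw": 0},
    {"gripper": 10,"dx": 0,"dy": 0,"dz": 0,"yaw": 0},
    {"gripper": 10,"dx": 0,"dy": 0,"dz": 0,"yaw": 0},
    {"gripper": 10,"dx": 0,"dy": 0,"dz": 0,"yaw": 0},
  ],
)

```text
time: 16.2
position: [0.5361, -0.0367, 0.0496]
tcp_rot: [0.764, 0.646, 0.001, -0.0]
force: [0.8, 6.8, 0.4]
finger_gap: 0.0198
```

```bash
python3 -c "
from plan import *
cur()"
```

```text
t 16.2 F [0.8 6.8 0.4] M [ 1.58 -0.15 -0.08] gap 19.8 pos [536.1 -36.7  49.6] yaw 80.44 q [-0.34  0.53  0.38  2.04 -0.33  0.62  0.09]
```

Emit:
carry_out(
  increments=[
    {"gripper": 10,"dx": -1,"dy": 0,"dz": 0,"yaw": 0},
    {"gripper": 10,"dx": -1,"dy": 0,"dz": 0,"yaw": 0},
    {"gripper": 10,"dx": -1,"dy": 0,"dz": 0,"yaw": 0},
    {"gripper": 10,"dx": 0,"dy": 0,"dz": 0,"yaw": 0},
    {"gripper": 10,"dx": 0,"dy": 0,"dz": 0,"yaw": 0},
    {"gripper": 10,"dx": 0,"dy": 0,"dz": 0,"yaw": 0},
    {"gripper": 10,"dx": 0,"dy": 0,"dz": 0,"yaw": 0},
    {"gripper": 10,"dx": 0,"dy": 0,"dz": 0,"yaw": 0},
  ],
)

```text
time: 17.0
position: [0.5361, -0.0368, 0.0497]
tcp_rot: [0.763, 0.646, 0.002, -0.001]
force: [1.5, 14.3, -0.5]
finger_gap: 0.02
```

```bash
python3 -c "
from plan import *
cur()"
```

```text
t 17.0 F [ 1.5 14.3 -0.5] M [ 3.04 -0.28 -0.15] gap 20.0 pos [536.1 -36.8  49.7] yaw 80.55 q [-0.34  0.53  0.37  2.04 -0.33  0.62  0.09]
```

Emit:
carry_out(
  increments=[
    {"gripper": 10,"dx": 0,"dy": 0,"dz": 0,"yaw": 0},
    {"gripper": 10,"dx": 0,"dy": 0,"dz": 0,"yaw": 0},
    {"gripper": 10,"dx": 0,"dy": 0,"dz": 0,"yaw": 0},
    {"gripper": 10,"dx": 0,"dy": 0,"dz": 0,"yaw": 0},
    {"gripper": 10,"dx": 0,"dy": 0,"dz": 0,"yaw": 0},
    {"gripper": 10,"dx": 0,"dy": 0,"dz": 0,"yaw": 0},
    {"gripper": 10,"dx": 0,"dy": 0,"dz": 0,"yaw": 0},
    {"gripper": 10,"dx": 0,"dy": 0,"dz": 0,"yaw": 0},
  ],
)

```text
time: 17.8
position: [0.536, -0.0368, 0.0497]
tcp_rot: [0.763, 0.646, 0.002, -0.002]
force: [1.4, 13.7, 0.0]
finger_gap: 0.0196
```

```bash
python3 - <<'E'
from plan import *
cur(); w=grab('wrist','w11.png'); s=grab('scene','s11.png')
b=cv2.resize(s['pixels'][235:300,110:200],None,fx=8,fy=8,interpolation=cv2.INTER_CUBIC)
cv2.imwrite('pics/s11z.png',b)
E
```

```text
t 17.8 F [ 1.4 13.7  0. ] M [ 3.05 -0.35 -0.08] gap 19.6 pos [536.  -36.8  49.7] yaw 80.55 q [-0.34  0.53  0.37  2.04 -0.33  0.62  0.09]
```

View pics/s11z.png

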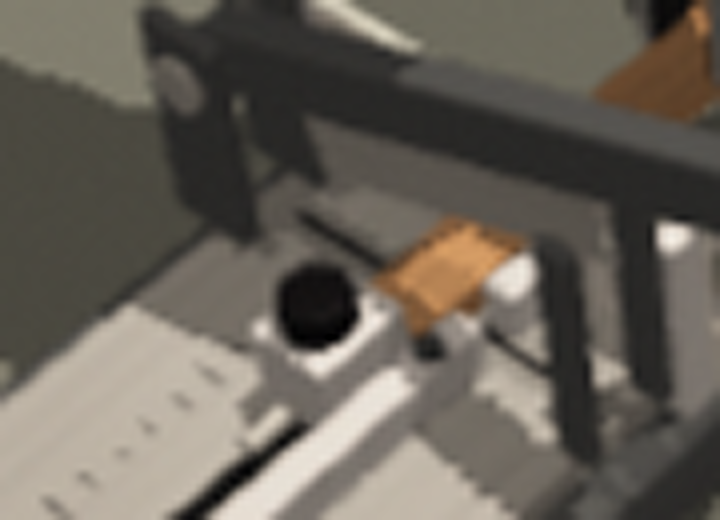

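View pics/s11.png

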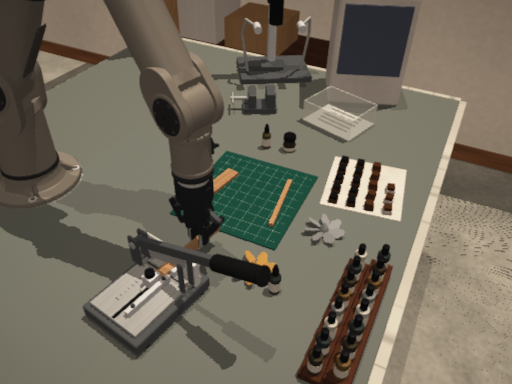

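View pics/w11.png

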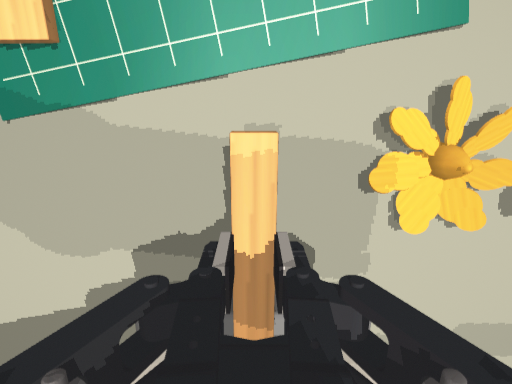

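```bash
python3 -c "
from plan import *
cur(); print(robot.close_job())"
```

```text
t 17.9 F [ 2.6 13.8 -0.5] M [ 3.06 -0.33 -0.1 ] gap 19.6 pos [536.  -36.8  49.7] yaw 80.55 q [-0.34  0.53  0.37  2.04 -0.33  0.62  0.09]
the job is handed in; nothing more can be done
None
```

I gripped the 22 mm strip 30 mm behind its middle and fed it through the window until the ejector pin was hard home. I handed in at 17.9 s with the arm still gripping and pushing with about 14 N.

**Final checks**
- **Pin:** the last 3 mm of commanded feed moved the tool only about 0.1 mm, while the push rose from about 7 N to 14 N. The force 4 mm earlier, about 3 to 3.7 N, fits the pin's spring. By my estimate the strip is about 45 mm past the window face, the low end of the 45–65 mm range. I inferred "home" from force and position, because the pin itself could not be seen.
- **Picture:** the scene view shows the strip's end at the stop block.
- **Hold:** over the last second the position and force did not change, and the wrist view shows the strip has not slipped in the grip.
- **Surroundings:** in the last pictures the lever is up and the propellers and loose bottles look undisturbed. The narrow strip looks untouched. The wide strip is partly hidden behind the gripper, so only part of it was checked.

**What went wrong on the way**
- **Blocked feeds:** the first two tries stopped at the mouth of the window, at about 30 N and 11 N. The strip sat about 5 mm lower in the fingers than I had worked out from the grasp height. I raised the tool and it went in freely.
- **Scene camera:** it disagreed with the other two by about 2 px, so I did not rely on it for heights.

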